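# Release and push out the filter slide of an inline filter module

## Task

Take the pin tool (the one with the square handle) out of the tool stand, put its pin down the small hole in the filter slide and gently press the release button hidden below. Keeping the button held down, push the slide with the pin out of the front of the module all the way to its end stop, without forcing anything. Then draw the pin out and put the tool back in the empty hole of the stand, fully down, leaving the slide out and everything else where it was.

Things in the scene. Friction and masses are not known exactly. Their poses are not given: they have to be found in the camera images.
- module: Fixed filter module: steel bed 150 x 110 mm with grey side rails and lips (tops 62.5 mm above the table). Origin on the table; bed from x = -55 (front) to +95 mm. The slide moves out along its -x. A white bridge (x -54 to -18 mm, 72 mm high, its black cap 77) spans the front part, a white head block (x 62 to 95 mm, 70 mm high) the rear; between them the slide is open from above, 82 mm wide.
- slide: White filter slide, plate 120 x 91 mm, 16 mm high over all, about 0.2 kg, loose by 1.5 mm under the lips. Axes as the module's, origin at its underside; locked at the start with its origin at the module's x = 0, y = 0, z = 40 mm (within 2 mm). Fully out it lies at x = -40 mm; a firm stop ends its travel at -41.4. Its round steel-rimmed filter is then clear of the bridge.
- slide_hole (a point): Centre of the mouth of the square hole (10 x 10 mm, chamfered 1.5 mm) in the slide's flat top, 56 mm above the table, on its midline, 40 mm towards the head block from the slide's origin. It goes straight through the 8 mm plate and moves with the slide; the pin pushes the slide by the side of this hole. More than 22 N between pin and slide damages it.
- pin: Pin tool, 60 g, standing upright in the stand. Origin at the pin's tip, z up along the tool: a round steel pin 6 mm across from z = 0 to 54 mm, then a grey square handle 20 x 20 mm with flat sides along its x and y from z = 54 to 106 mm. At the start the foot of the handle rests on the stand's top, so the tip is 4 mm above the table. May stand in either hole.
- pin_tip (a point): The pin's tip (lower end, on its axis).
- pin_grip (a point): Middle of the square handle to grip, 84 mm above the tip, 30 mm above the stand's top when in it.
- stand: Fixed black tool stand, block 60 (x) x 140 (y) x 58 mm high, origin on the table under its centre, with two square holes 13 x 13 mm right through it, chamfered, at y = -40 and +40 mm.
- stand_hole0 (a point): Centre of the mouth of the stand's hole at its y = -40 mm, in its top, 58 mm above the table.
- stand_hole1 (a point): Centre of the mouth of the stand's hole at its y = +40 mm, in its top, 58 mm above the table.
- driver: The other tool in the stand, to be left alone: round waisted grey handle up to 32 mm across, its top 104 mm above the table; shaft 11 mm thick, too thick for the slide's hole. Origin 4 mm above the table, under its axis.
- beaker: Clear beaker, 72 mm across, 95 mm high, standing behind; leave alone. Origin under its centre.
- jar: Amber jar with black lid, 56 mm across, 75 mm high; leave alone. Origin under its centre.
- bottle: White bottle, 60 mm across, 130 mm high; leave alone. Origin under its centre.
- cap_a: Black screw cap, 28 mm across, 14 mm high, between module and stand; leave alone. Origin under its centre.
- cap_b: Black screw cap, 24 mm across, 14 mm high, between module and stand; leave alone. Origin under its centre.
- wrench: Steel wrench 150 mm long lying at the side; leave alone. Origin under its middle.
- bed (a point): Point on the module's bed at its x = 0, y = 0, z = 40 mm, hidden under the slide. A toothed catch here locks the slide, with about 1.7 mm play either way, at 0, 13.3, 26.7 and 40 mm out whenever the release button is up: the slide moves only while the button is held down, through the whole travel, and is locked again when it is let go.
- slot (a point): Point at bed height (40 mm) in the module's lengthwise slot, below the hole's path. In it lies the black release button, a flat bar 10 mm wide, under the hole over all the travel (the pin slides along it). Its top is some 19 to 30 mm below the slide's top, differing each time: find it by feel. Yields from 3 N, frees the slide at 5 mm (5.5 N), bottoms at 6.5 mm (6.3 N); over 15 N damages it.
There are look-alikes about, which are no part of the job. Of the things that look like the module, the smaller one is meant.

How it is judged (in metres and radians):
On the way, in this order (a step that is already met when the one before it is completed fails the run):
1. the pin is down the slide's hole and presses the release button (horizontal distance between pin_tip and slide_hole below 0.01 m and z of pin_tip in the frame of slide_hole below -0.014 m and contact force between pin and module above 2 N), for 0.1 s.
2. the slide is at its out position (over 37 mm out) with the pin still in the hole, holding the button down (all of step 1 and x of slide in the frame of module below -0.037 m), for 0.1 s.
At the end, for the whole second after the job is handed in: The slide is out by more than 37 mm of its 40 mm and at rest, and the pin tool is back in a hole of the stand, upright within 0.1 rad, down to within 3 mm, released and at rest (x of slide in the frame of module below -0.037 m and linear speed of each of slide, pin below 0.02 m/s and (horizontal distance between pin_tip and stand_hole0 below 0.01 m or horizontal distance between pin_tip and stand_hole1 below 0.01 m) and height (world z) of pin below 0.007 m and angle between pin's own z axis and vertical below 0.1 rad); the robot touches nothing.
It fails at once if the pin bears on the button or the module with more than 15 N (contact force between pin and module above 15 N).
It fails at once if the pin bears on the slide with more than 22 N (contact force between pin and slide above 22 N).
It fails at once if the arm or fingers push the slide themselves (over 3 N) (contact force between any of the arm, the fingers and slide above 3 N).
It fails at once if the other tool is moved more than 15 mm (distance of driver from where it was at the start of the episode above 0.015 m).
It fails at once if a bystander is moved more than 25 mm (distance of any of beaker, jar, bottle, cap_a, cap_b, wrench from where it was at the start of the episode above 0.025 m).
It also fails if it takes over 72 s, if anything falls off the work surface, if the arm or the gripper's body presses on something with over 40 N, if the wrist force passes 120 N, or if a joint passes its speed limit or range.

## Robot

A 6-joint arm with a two-finger parallel gripper is mounted at the origin on the work surface. World frame = base frame: x ahead of the robot, y to its left, z up, the work surface at z = 0. Lengths are in mm, angles in degrees, forces in N, time in s.
With the tool pointing down it reaches from about 375 to 975 mm from the base axis. Payload 3.8 kg.
Tool frame: the origin (TCP) lies between the finger pads; the fingertips stand env.tip_extent ahead of it and the grasp point (between the pads) lies 6 mm ahead of it (env.tip_extent is the distance from the TCP to the fingertips, in mm); z points along the fingers, y is the direction in which the jaws open and shut (so a half turn about z gives the same grasp; the last joint's range is limited). The gripper opens to 88 mm and grips with 3 to 60 N. Pads are 18 mm wide; open, the fingers measure 123 mm over their backs; the gripper's body (75 mm by 187 mm) begins 45 mm behind the grasp point.
Start: joints at [68.99, 15.12, 91.902, -0, 72.978, -2.114], TCP at [218.599, 638.618, 263.706] pointing down, gripper open.
Joint ranges: [-150.88, 150.88], [-54.13, 125.18], [17.81, 147.31], [-75.09, 255.09], [0, 152.58], [-146.25, 146.25]. Speed limits (degrees/s): [147.25, 147.25, 180, 180, 180, 180].

## Interface

Orientations are given as a 3x3 rotation matrix whose columns are the frame's x, y, z axes.
In Python, from cell import monitor, grab_frame, job, env gives the robot as it stands. The module is installed in compiled form; this text tells all that it offers.
- The arm moves only by the shell command python3 -m inch 'ROWS' [FORCE]. ROWS is JSON, one flat list of numbers, 5 for each row, row after row: the opening, from 0 (shut) to 1 (fully open), then the shift along the tool's x, y, z in cm, then the turn about the tool's z in rad. A call has 1 to 8 rows; each row is the pose to reach, as a shift and turn from the pose commanded when the call began, along the tool's axes at that moment; what a row does not reach only later rows make up. A row lasts 1/12 s, in which the tool goes at most 41.7 mm and 7.16 degrees, less where a joint would pass 70% of its speed; a pose out of reach is approached as far as the arm can. A call with a gripper value outside its range is refused whole. The fingers move at their own pace and stop on an object; FORCE is the grip in N (left out, the last holds). Time passes only in rows, so rows that repeat a pose let the fingers close. It gives the time, the measured TCP pose, the force and the opening at its end, in the units of the state.
- monitor.state(): the state, without advancing time (a new reading comes with each control period).
- grab_frame(name): name is "scene" or "top" or "wrist"; returns a dict with "img" (420x560x3 uint8, red, green, blue), "camera_matrix" (3x3 intrinsics, pixels), "R" (3x3) and "t" (3): a world point X has camera coordinates R X + t. Camera axes: x right, y down, z forward; pixel columns grow to the right and rows downward; lengths in mm; the calibration is good to about 2 mm. A picture is of the moment at which its call begins. There is no depth.
- job.finish_job(): hands the job in, once; it reports no verdict.
The state is a dict: "clock": time; "q": joint angles; "dq": joint speeds; "tau": joint torques, N m; "ee_pos": TCP position; "ee_rot": TCP orientation; "contact_force": force on the tool from outside, world axes, zero at the start; "moment": the same for the moment, N m; "opening": finger opening in mm.
Only numpy, scipy, OpenCV 4.12 (cv2) and the standard library are available. Lean on these libraries where they do the work, as an engineer would, in place of code of your own. Each camera call takes 0.05 s, during which the arm holds its last target. There are 200 camera calls.

## Working session

There is one attempt and no reset: what is moved stays moved. The work goes in short steps, Python scripts to look and compute and a shell command to move; the robot and the scene stay as the last step left them, time stands still between calls to the robot, and variables do not carry over. Pictures are saved under pics/ and viewed, about 8 in all and at most 12, crops included, and the job is handed in when it is done.

```bash
mkdir -p pics; python3 - <<'E'
from cell import monitor,grab_frame,env
import cv2,pickle
s=monitor.state();print(s['clock'],s['ee_pos'],s['ee_rot'],s['opening'],s['contact_force'],env.tip_extent)
d={}
for n in("scene","top"):
    f=grab_frame(n);d[n]=f;cv2.imwrite(f"pics/{n}0.png",f['img'][:,:,::-1])
    print(n,-f['R'].T@f['t'],f['camera_matrix'].tolist())
pickle.dump(d,open('f0.pkl','wb'))
E
```

```text
0.0 [218.3792184  638.02775957 262.41837048] [[-9.46118419e-01  3.23819981e-01 -7.46003250e-04]
 [ 3.23820838e-01  9.46116201e-01 -2.04919153e-03]
 [ 4.22365986e-05 -2.18034925e-03 -9.99997622e-01]] 88.16638684140602 [-0.1251436   0.15645129 -0.48706041] 25.0
scene [ 967.09440844 -655.04890269 1078.62397421] [[473.41021079627586, 0.0, 274.56223312638366], [0.0, 473.41021079627586, 209.39876095499565], [0.0, 0.0, 1.0]]
top [ 364.01240656   57.30955139 1481.46694642] [[493.0363168360777, 0.0, 278.8422287997238], [0.0, 493.0363168360777, 207.99509747064363], [0.0, 0.0, 1.0]]
```

View pics/scene0.png

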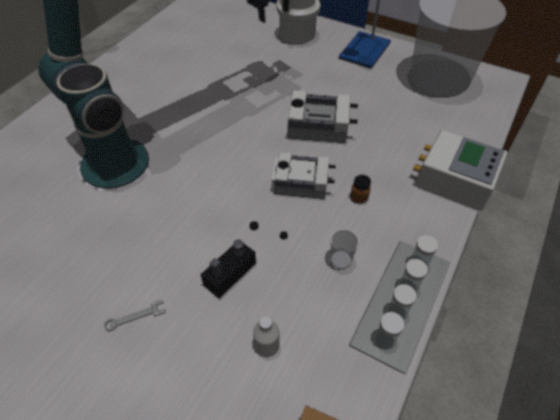

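View pics/top0.png

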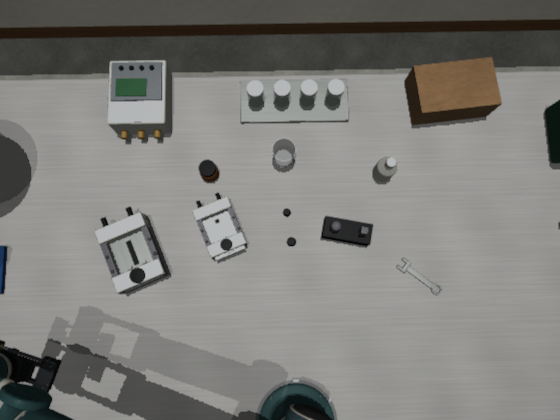

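Candidates: modules at top (131,250) (larger) and (219,227) (smaller, the one meant); tools in the stand at top (336,226) and (364,230). I'll check both in a close crop.

```bash
python3 - <<'E'
import cv2,pickle,numpy as np
d=pickle.load(open('f0.pkl','rb'))
t=d['top']['img'][:,:,::-1]; s=d['scene']['img'][:,:,::-1]
up=lambda i,w,h:cv2.resize(i,(w,h),interpolation=cv2.INTER_CUBIC)
a=up(t[190:265,185:255],400,429); b=up(t[210:250,315:385],400,229)
c=up(s[145:205,265:340],400,320); e=up(s[230:300,190:265],400,373)
o=np.zeros((600,800,3),np.uint8); 
col=lambda x,y:np.vstack([x,y])
A=col(a,b)[:600];o[:A.shape[0],:400]=A
B=col(c,e)[:600];o[:B.shape[0],400:]=B
o=np.clip(o*1.6,0,255).astype(np.uint8)
cv2.imwrite('pics/crop1.png',o)
E
```

```text
(no output)
```

View pics/crop1.png

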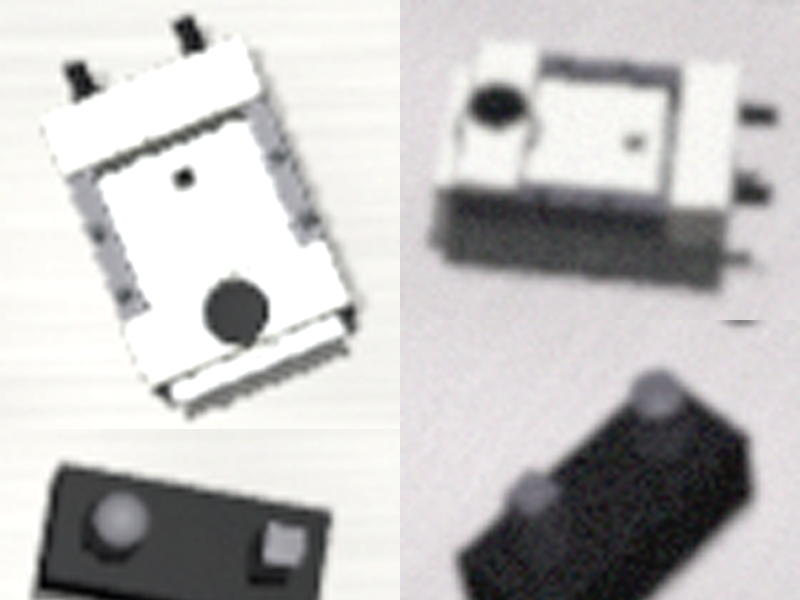

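The crop shows the square grey handle at top (364.5,230), the round driver at (336,226), and the smaller module with its square hole at (217,221) and black cap at (226.5,244). Next I compute world positions.

```bash
cat > h.py <<'E'
import cv2,pickle,numpy as np
from cell import monitor,grab_frame
def ray(f,u,v,z):
    R,t,K=f['R'],f['t'],f['camera_matrix']
    d=R.T@np.linalg.inv(K)@np.array([u,v,1.]);c=-R.T@np.asarray(t)
    return c+d*(z-c[2])/d[2]
def proj(f,X):
    p=f['camera_matrix']@(f['R']@np.asarray(X,float)+f['t']);return p[:2]/p[2]
def rel(X,yaw=None):
    "shift in tool axes (cm) from current TCP to X"
    s=monitor.state();return s['ee_rot'].T@(np.asarray(X)-s['ee_pos'])/10
E
python3 - <<'E'
from h import *
d=pickle.load(open('f0.pkl','rb'));t=d['top'];s=d['scene']
for n,u,v,z in[('pin',364.5,230.3,110),('drv',336,225.8,104),('hole',217.2,221.1,56),('cap',226.5,244.2,77),('capa',291,241.5,14),('capb',286.5,212,14)]:
    X=ray(t,u,v,z);print(n,X.round(1),proj(s,X).round(1))
g=t['img'].mean(2)
# stand top
m=((g<60)).astype(np.uint8)[205:255,310:385]
c=max(cv2.findContours(m,0,2)[0],key=cv2.contourArea);r=cv2.minAreaRect(c);b=cv2.boxPoints(r)+[310,205];print(r,b)
print([ray(t,*p,58).round(1)[:2] for p in b])
st=monitor.state();R=st['ee_rot'];print(st['q'])
w=grab_frame('wrist');C=-w['R'].T@w['t'];print('cam in tool',R.T@(C-st['ee_pos']),(R.T@w['R'].T).round(3).tolist(),w['camera_matrix'][0])
E
```

```text
pin [ 531.3 -201.1  110. ] [214.2 262. ]
drv [ 546.5 -122.3  104. ] [237.2 242.3]
hole [573.9 217.7  56. ] [308.2 172.1]
cap [503.8 188.9  77. ] [282.7 164.9]
capa [514.    2.4  14. ] [253.6 223.8]
capb [603.5  13.6  14. ] [283.4 233.7]
((36.69599914550781, 26.172000885009766), (48.656837463378906, 22.450122833251953), 10.30484676361084) [[320.75200081 237.86400223]
 [324.76799965 215.77600002]
 [372.63999939 224.47999954]
 [368.62400055 246.56800079]]
[array([518.2, -82.6]), array([582.8, -96.7]), array([ 554.2, -235.6]), array([ 490. , -220.4])]
[ 6.89910492e+01  1.51650990e+01  9.19721439e+01  3.25544007e-05
  7.29778838e+01 -2.11328617e+00]
cam in tool [ 6.92785556e+01 -6.30646080e-02 -1.20286695e+02] [[-0.0, -0.964, -0.266], [1.0, 0.0, -0.001], [0.001, -0.266, 0.964]] [345.78890653   0.         274.133676  ]
```

```bash
python3 -m inch '[0.5,-23,-14.5,0,0.42, 0.5,-23,-14.5,0,0.42, 0.5,-23,-14.5,0,0.42, 0.5,-23,-14.5,0,0.42, 0.5,-23,-14.5,0,0.42, 0.5,-23,-14.5,0,0.42, 0.5,-23,-14.5,0,0.42, 0.5,-23,-14.5,0,0.42]' 40
cat >> h.py <<'E'
def goto(X,yaw):
    "print shift (cm, tool axes) and turn (rad) to TCP X with tool-y yaw (deg)"
    s=monitor.state();R=s['ee_rot'];y=np.degrees(np.arctan2(R[1,1],R[0,1]))
    dy=(yaw-y+90)%180-90
    print('t',round(s['clock'],2),'shift',rel(X).round(3),'turn',round(-np.radians(dy),4),'yaw',round(y,2),'pos',s['ee_pos'].round(2),'q6',s['q'][5].round(1),'F',s['contact_force'].round(2),'op',round(s['opening'],1),'tz',R[:,2].round(4))
E
python3 -c "
from h import *
goto([560,215,260],22.3)"
```

```text
clock: 0.82
ee_pos: [391.7, 423.3, 263.5]
ee_rot: [[-0.729, 0.685, 0.001], [0.685, 0.729, -0.002], [-0.002, -0.001, -1.0]]
contact_force: [-0.5, 0.9, 0.3]
opening: 44.2
t 0.82 shift [-26.533  -3.657   0.397] turn 0.4273 yaw 46.78 pos [391.68 423.35 263.47] q6 -1.9 F [-0.46  0.85  0.35] op 44.2 tz [ 7.0e-04 -1.8e-03 -1.0e+00]
```

```bash
python3 -m inch '[0.5,-26.5,-3.7,0.4,0.427, 0.5,-26.5,-3.7,0.4,0.427, 0.5,-26.5,-3.7,0.4,0.427, 0.5,-26.5,-3.7,0.4,0.427, 0.5,-26.5,-3.7,0.4,0.427, 0.5,-26.5,-3.7,0.4,0.427, 0.5,-26.5,-3.7,0.4,0.427, 0.5,-26.5,-3.7,0.4,0.427]' >/dev/null
python3 -m inch '[0.5,0,0,0,0, 0.5,0,0,0,0, 0.5,0,0,0,0]'
python3 - <<'E'
from h import *
f=grab_frame('wrist');pickle.dump(f,open('w1.pkl','wb'));cv2.imwrite('pics/w1.png',f['img'][:,:,::-1])
print(proj(f,[573.9,217.7,56]),proj(f,[503.8,188.9,77]))
goto([531,-201,260],-11.6)
E
```

```text
clock: 1.73
ee_pos: [557.0, 220.8, 259.5]
ee_rot: [[-0.386, 0.923, -0.001], [0.923, 0.386, 0.0], [0.001, -0.001, -1.0]]
contact_force: [0.6, -0.3, -0.9]
opening: 44.3
[290.39999417 190.28341916] [207.61915106 195.23190678]
t 1.78 shift [-37.908 -18.669  -0.048] turn 0.5984 yaw 22.69 pos [557.03 220.75 259.64] q6 -3.5 F [-0.09 -0.2  -0.49] op 44.0 tz [-4.e-04  3.e-04 -1.e+00]
```

View pics/w1.png

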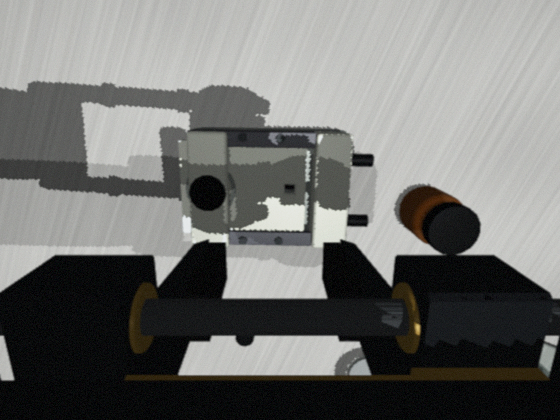

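The wrist view shows the module centrally, with the square hole at (289,188), the cap at (207,194) and the rails nearly horizontal. I'll measure these by mask.

```bash
cat >> h.py <<'E'
def blob(f,u,v,r,thr,dark=True):
    g=cv2.cvtColor(f['img'],cv2.COLOR_RGB2GRAY);u,v=int(u),int(v)
    p=g[v-r:v+r+1,u-r:u+r+1];m=((p<thr) if dark else (p>thr)).astype(np.uint8)
    n,l,s,c=cv2.connectedComponentsWithStats(m)
    k=1+np.argmax(s[1:,4]);return c[k]+[u-r,v-r],s[k],(l==k).astype(np.uint8)
E
python3 - <<'E'
from h import *
f=pickle.load(open('w1.pkl','rb'));g=cv2.cvtColor(f['img'],cv2.COLOR_RGB2GRAY)
print(g[182:196,281:300])
for thr in(35,50):
  c,s,_=blob(f,289,188,9,thr);print('hole',c,s,ray(f,*c,56).round(2))
c2,s,_=blob(f,207,193,24,40);P=ray(f,*c2,77);print('cap',c2,s,P.round(2))
H=ray(f,*c,56);d=H-P;print('yaw',np.degrees(np.arctan2(d[1],d[0])),np.hypot(*d[:2]))
for u in(240,255,270,300):print(u,g[120:160,u].tolist(),g[222:256,u].tolist())
E
```

```text
[[84 89 82 81 88 84 87 82 83 84 84 82 88 79 85 85 81 86 85]
 [82 81 82 81 74 77 73 77 76 77 73 79 78 79 82 84 84 83 88]
 [87 83 82 65 50 49 43 50 51 57 61 62 55 66 74 78 81 88 87]
 [87 84 73 56 27 18 19 26 28 30 27 23 30 48 70 80 81 83 81]
 [86 85 72 57 20  3  2  0  8  4  1  9 17 49 70 78 80 84 80]
 [85 83 82 56 21  1  8  9  9  5 10  0 14 41 71 80 84 84 84]
 [85 85 79 56 30 18 16  6 12  9 15 14 22 46 69 79 85 85 83]
 [80 82 82 62 44 37 35 32 32 30 28 29 37 53 76 78 83 88 83]
 [84 84 81 65 48 46 50 43 43 39 38 40 39 54 72 82 84 84 86]
 [84 81 77 67 49 48 48 43 49 49 42 45 47 60 73 81 82 85 84]
 [84 85 78 67 59 56 54 52 51 50 53 55 55 71 75 81 85 82 86]
 [84 81 77 72 71 69 63 67 62 66 72 62 63 64 73 80 83 83 81]
 [83 81 80 79 77 76 76 73 72 72 74 71 74 71 73 83 84 86 84]
 [86 82 76 79 80 79 79 82 77 81 79 82 80 77 78 80 84 86 84]]
hole [289.12195122 186.80487805] [ 5  6  9  5 41] [571.4  220.38  56.  ]
hole [289.25       187.76470588] [ 5  5 10  8 68] [571.89 219.56  56.  ]
cap [206.91808192 192.72327672] [   6    6   37   36 1001] [502.43 190.86  77.  ]
yaw 22.44744641743328 75.161754
[... 669 characters left out ...]
160, 158]
270 [202, 199, 197, 198, 201, 187, 134, 100, 64, 48, 39, 37, 74, 118, 128, 130, 133, 132, 125, 99, 69, 59, 50, 48, 48, 47, 54, 78, 122, 133, 130, 132, 136, 128, 133, 134, 128, 134, 132, 128] [224, 228, 227, 225, 224, 226, 222, 201, 149, 76, 71, 88, 97, 95, 96, 89, 89, 89, 89, 89, 93, 85, 100, 141, 163, 168, 168, 166, 163, 167, 166, 165, 166, 165]
300 [205, 205, 202, 204, 202, 196, 165, 115, 80, 56, 38, 38, 64, 113, 130, 100, 66, 50, 48, 52, 52, 50, 49, 48, 47, 50, 42, 60, 111, 130, 135, 134, 130, 134, 129, 115, 94, 84, 86, 85] [227, 227, 228, 227, 226, 228, 229, 232, 208, 124, 56, 90, 96, 99, 98, 96, 90, 92, 92, 91, 89, 86, 86, 107, 148, 160, 161, 163, 167, 164, 165, 170, 165, 167]
```

```bash
python3 -m inch '[0.5,-19,-9.3,0.6,0, 0.5,-19,-9.3,0.6,0, 0.5,-19,-9.3,0.6,0, 0.5,-19,-9.3,0.6,0, 0.5,-19,-9.3,0.6,0, 0.5,-19,-9.3,0.6,0, 0.5,-19,-9.3,0.6,0]' >/dev/null
python3 -m inch '[0.5,-18.9,-9.4,1.4,0.598, 0.5,-18.9,-9.4,1.4,0.598, 0.5,-18.9,-9.4,1.4,0.598, 0.5,-18.9,-9.4,1.4,0.598, 0.5,-18.9,-9.4,1.4,0.598, 0.5,-18.9,-9.4,1.4,0.598, 0.5,-18.9,-9.4,1.4,0.598, 0.5,-18.9,-9.4,1.4,0.598]' >/dev/null
python3 -m inch '[0.5,0,0,0,0, 0.5,0,0,0,0, 0.5,0,0,0,0]'
python3 - <<'E'
from h import *
f=grab_frame('wrist');pickle.dump(f,open('w2.pkl','wb'));cv2.imwrite('pics/w2.png',cv2.convertScaleAbs(f['img'][:,:,::-1],alpha=1.6))
print(proj(f,[531.3,-201.1,110]),proj(f,[546.5,-122.3,104]))
goto([531.3,-201.1,94],-11.6)
E
```

```text
clock: 3.28
ee_pos: [531.2, -200.7, 239.9]
ee_rot: [[0.2, 0.98, 0.0], [0.98, -0.2, 0.0], [0.0, 0.0, -1.0]]
contact_force: [-0.1, -0.1, -0.0]
opening: 44.1
[275.79543363 200.80773482] [274.68584856  88.80929789]
t 3.33 shift [-1.400e-02  1.200e-02  1.459e+01] turn 0.0009 yaw -11.55 pos [ 531.17 -200.95  239.9 ] q6 -11.7 F [ 0.07 -0.46  0.16] op 44.1 tz [ 3.e-04  1.e-04 -1.e+00]
```

View pics/w2.png

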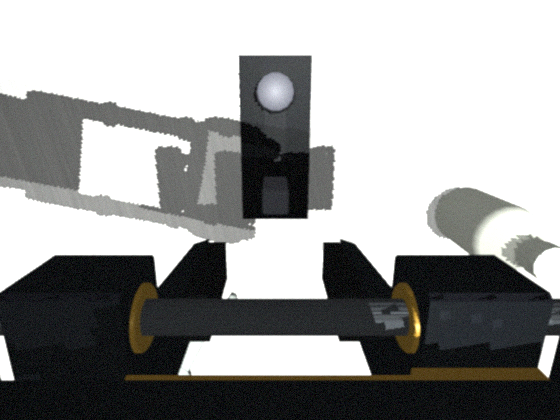

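The stand is upright in the image, so the yaw matches. The driver is at (275,91) and the shaded square handle is around (275,195), close to the predicted (276,201). I'll check its edges numerically.

```bash
python3 - <<'E'
from h import *
f=pickle.load(open('w2.pkl','rb'));g=cv2.GaussianBlur(cv2.cvtColor(f['img'],cv2.COLOR_RGB2GRAY),(3,3),0)
print('row205',g[205,250:302].tolist());print('row185',g[185,250:302].tolist())
print('col275',list(enumerate(g[165:225,275].tolist(),165)))
c,s=np.cos(np.radians(-11.6)),np.sin(np.radians(-11.6));y=np.array([c,s,0]);x=np.array([-s,c,0])
O=np.array([531.3,-201.1,0])
for z in(110,58):
  for a in(-10,10):
    print(z,a,proj(f,O+a*x-10*y+[0,0,z]).round(1),proj(f,O+a*x+10*y+[0,0,z]).round(1))
c,s_,_=blob(f,275,91,26,75,False);print('drv',c,ray(f,*c,104))
E
```

```text
row205 [9, 6, 6, 8, 9, 8, 7, 7, 7, 6, 7, 12, 21, 29, 33, 33, 32, 31, 32, 34, 34, 33, 33, 33, 32, 32, 32, 31, 32, 33, 33, 33, 32, 32, 32, 32, 30, 26, 19, 10, 6, 7, 6, 5, 6, 7, 8, 7, 6, 6, 6, 8]
row185 [7, 6, 6, 6, 4, 6, 9, 10, 10, 9, 7, 8, 14, 22, 26, 24, 24, 27, 28, 27, 27, 28, 28, 28, 28, 29, 28, 27, 26, 27, 28, 27, 27, 28, 28, 27, 24, 18, 12, 10, 8, 7, 7, 8, 6, 6, 8, 7, 5, 5, 6, 7]
col275 [(165, 6), (166, 6), (167, 6), (168, 6), (169, 6), (170, 5), (171, 5), (172, 6), (173, 8), (174, 8), (175, 10), (176, 16), (177, 23), (178, 26), (179, 27), (180, 26), (181, 26), (182, 27), (183, 29), (184, 28), (185, 29), (186, 29), (187, 28), (188, 26), (189, 26), (190, 28), (191, 30), (192, 33), (193, 35), (194, 34), (195, 34), (196, 34), (197, 34), (198, 33), (199, 31), (200, 31), (201, 30), (202, 30), (203, 32), (204, 32), (205, 32), (206, 32), (207, 32), (208, 31), (209, 31), (210, 31), (211, 31), (212, 31), (213, 28), (214, 19), (215, 8), (216, 8), (217, 31), (218, 84), (219, 139), (220, 166), (221, 171), (222, 171), (223, 172), (224, 172)]
110 -10 [262.6 213.5] [289.  213.5]
110 10 [262.4 187.8] [289.3 187.8]
58 -10 [264.4 196.2] [286.6 196.2]
58 10 [264.3 174.4] [286.8 174.4]
drv [275.13854854  90.87841659] [ 546.53584525 -123.72645293  104.        ]
```

```bash
python3 -m inch '[0.5,-0.12,-0.05,4,0, 0.5,-0.12,-0.05,8,0, 0.5,-0.12,-0.05,11,0, 0.5,-0.12,-0.05,13.5,0, 0.5,-0.12,-0.05,14.5,0, 0.5,-0.12,-0.05,14.5,0, 0.5,-0.12,-0.05,14.5,0]' 40
python3 -m inch '[0,0,0,0,0, 0,0,0,0,0, 0,0,0,0,0, 0,0,0,0,0, 0,0,0,0,0, 0,0,0,0,0, 0,0,0,0,0, 0,0,0,0,0]' 40
python3 -c "
from h import *
goto([530.7,-202,95],-11.6)"
```

```text
clock: 3.92
ee_pos: [530.4, -203.3, 95.1]
ee_rot: [[0.202, 0.979, -0.0], [0.979, -0.202, 0.0], [0.0, -0.0, -1.0]]
contact_force: [0.0, -0.1, 0.3]
opening: 44.3
clock: 4.58
ee_pos: [531.1, -204.0, 96.2]
ee_rot: [[0.203, 0.979, 0.002], [0.979, -0.203, -0.001], [-0.0, 0.002, -1.0]]
contact_force: [-2.0, -0.0, 6.3]
opening: 19.5
t 4.58 shift [ 0.188 -0.081  0.124] turn -0.0016 yaw -11.69 pos [ 531.11 -204.     96.24] q6 -11.8 F [-1.95 -0.02  6.31] op 19.5 tz [ 2.3e-03 -9.0e-04 -1.0e+00]
```

```bash
python3 -m inch '[0,0,0,-1,0, 0,0,0,-3,0, 0,0,0,-6,0, 0,0,0,-9,0, 0,0,0,-10,0, 0,0,0,-10,0, 0,0,0,-10,0]'
python3 - <<'E'
from h import *
f=grab_frame('wrist');pickle.dump(f,open('w3.pkl','wb'));cv2.imwrite('pics/w3.png',cv2.convertScaleAbs(f['img'][:,:,::-1],alpha=1.6))
goto([573-33,218.5-14,196],21.8)
E
```

```text
clock: 5.17
ee_pos: [530.0, -203.5, 194.7]
ee_rot: [[0.203, 0.979, 0.001], [0.979, -0.203, -0.0], [-0.0, 0.001, -1.0]]
contact_force: [-0.3, -0.0, -1.3]
opening: 20.0
t 5.22 shift [40.141 -7.189 -0.246] turn -0.5845 yaw -11.69 pos [ 529.07 -203.15  193.22] q6 -11.8 F [-0.72  0.02 -1.59] op 19.7 tz [-2.e-03  9.e-04 -1.e+00]
```

View pics/w3.png

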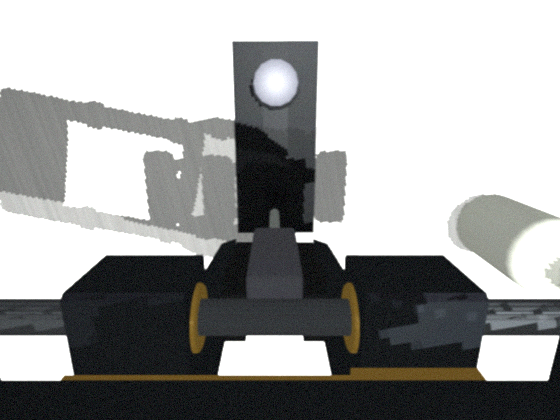

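The pin is held: shaft and tip are visible at about (274,211) below the handle, and the driver is untouched at (275,82). Next I raise it clear of the driver and carry it over the hole.

```bash
python3 -m inch '[0,0,0,-3,0, 0,0,0,-5,0, 0,3,-0.3,-5,0, 0,7,-0.7,-5,0, 0,11,-1.1,-5,0, 0,15,-1.5,-5,0, 0,18,-1.8,-5,0, 0,20,-2,-5,0]' >/dev/null
python3 -m inch '[0,3,-0.3,0,-0.1, 0,7,-0.7,0,-0.2, 0,11,-1.2,0,-0.3, 0,15,-1.6,0,-0.4, 0,19,-2,0,-0.5, 0,22.1,-2.3,1,-0.58, 0,22.1,-2.3,3,-0.58, 0,22.1,-2.3,5,-0.58]' >/dev/null
python3 -m inch '[0,0,0,0,0, 0,0,0,0,0, 0,0,0,0,0, 0,0,0,0,0]'
python3 - <<'E'
from h import *
f=grab_frame('wrist');pickle.dump(f,open('w4.pkl','wb'))
cv2.imwrite('pics/w4.png',cv2.resize(cv2.convertScaleAbs(f['img'][120:270,170:380,::-1],alpha=1.6),None,fx=3.6,fy=3.6,interpolation=cv2.INTER_CUBIC))
s=monitor.state();print(proj(f,s['ee_pos']+s['ee_rot']@[0,0,91]),proj(f,[573,218.5,56]))
goto([573,218.5,194],21.8)
E
```

```text
clock: 6.88
ee_pos: [573.8, 217.1, 195.5]
ee_rot: [[-0.366, 0.93, 0.001], [0.93, 0.366, 0.0], [-0.0, 0.001, -1.0]]
contact_force: [-0.1, 0.1, -0.4]
opening: 19.9
[276.28696926 217.42021761] [275.07103829 195.794774  ]
t 6.93 shift [ 0.162 -0.048  0.194] turn -0.0054 yaw 21.49 pos [574.04 217.17 195.94] q6 -3.1 F [-0.03  1.13 -0.51] op 20.0 tz [ 1.9e-03  7.0e-04 -1.0e+00]
```

View pics/w4.png

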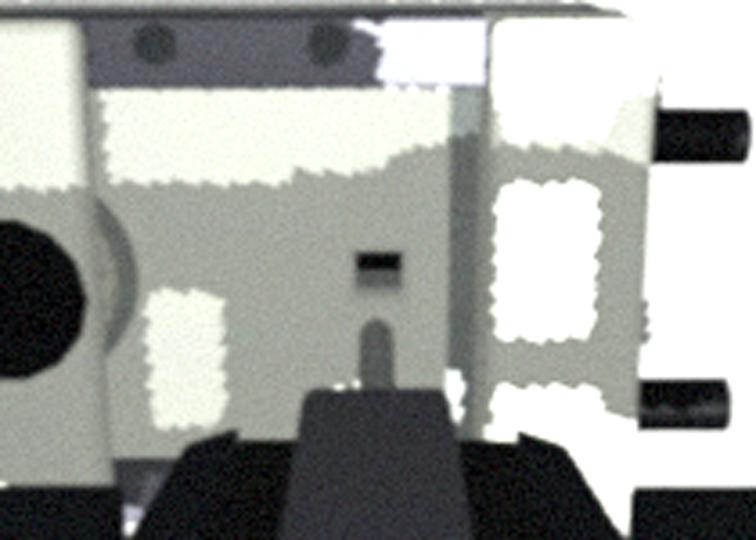

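```bash
python3 - <<'E'
from h import *
f=pickle.load(open('w4.pkl','rb'));g=cv2.GaussianBlur(cv2.cvtColor(f['img'],cv2.COLOR_RGB2GRAY),(3,3),0)
print('tipcol',list(enumerate(g[184:230,274].tolist(),184)))
print('row213',g[213,262:290].tolist(),'row192',g[192,262:290].tolist(),'row197',g[197,262:290].tolist())
s=monitor.state();R=s['ee_rot'];P=np.array([573.8,217.3,195.6])
for h in(89,91,93):print(h,'rim',proj(f,P+R@[3,0,h]).round(1),'ctr',proj(f,P+R@[0,0,h]).round(1))
for a in(-5,5):
  print('hole edge',a,[proj(f,np.array([573,218.5,56])+R@[a,b,0]).round(1) for b in(-5,5)])
E
```

```text
tipcol [(184, 105), (185, 104), (186, 103), (187, 102), (188, 96), (189, 77), (190, 45), (191, 17), (192, 6), (193, 8), (194, 23), (195, 43), (196, 53), (197, 56), (198, 60), (199, 67), (200, 76), (201, 85), (202, 93), (203, 98), (204, 101), (205, 102), (206, 101), (207, 96), (208, 83), (209, 68), (210, 59), (211, 57), (212, 56), (213, 56), (214, 57), (215, 56), (216, 56), (217, 57), (218, 57), (219, 56), (220, 56), (221, 55), (222, 54), (223, 53), (224, 54), (225, 55), (226, 54), (227, 46), (228, 36), (229, 30)]
row213 [104, 105, 104, 104, 104, 103, 99, 87, 70, 58, 56, 56, 56, 55, 55, 60, 71, 86, 98, 102, 102, 102, 104, 105, 103, 103, 104, 103] row192 [104, 103, 103, 103, 100, 91, 70, 40, 17, 9, 9, 8, 6, 6, 6, 6, 7, 12, 29, 59, 84, 97, 102, 104, 104, 105, 104, 104] row197 [104, 104, 104, 103, 101, 94, 82, 67, 59, 56, 54, 54, 56, 57, 55, 55, 57, 58, 63, 77, 91, 99, 102, 105, 104, 104, 104, 104]
89 rim [276.  213.4] ctr [276.  217.9]
91 rim [276.  212.5] ctr [276.  216.9]
93 rim [276.  211.5] ctr [276. 216.]
hole edge -5 [array([268.7, 202. ]), array([281.5, 202. ])]
hole edge 5 [array([268.6, 189.5]), array([281.6, 189.5])]
```

```bash
python3 -m inch '[0,-0.1,0.04,1.5,0, 0,-0.1,0.04,3,0, 0,-0.1,0.04,4,0, 0,-0.1,0.04,4,0, 0,-0.1,0.04,4,0, 0,-0.1,0.04,4,0]'
python3 - <<'E'
from h import *
f=grab_frame('wrist');pickle.dump(f,open('w5.pkl','wb'))
cv2.imwrite('pics/w5.png',cv2.resize(cv2.convertScaleAbs(f['img'][140:260,200:350,::-1],alpha=1.8),None,fx=5,fy=5,interpolation=cv2.INTER_CUBIC))
g=cv2.GaussianBlur(cv2.cvtColor(f['img'],cv2.COLOR_RGB2GRAY),(3,3),0)
s=monitor.state();R=s['ee_rot'];P=s['ee_pos']
print(P,'rim',proj(f,P+R@[3,0,91]).round(1),'ctr',proj(f,P+R@[0,0,91]))
for a in(-5,5):print('hole edge',a,[proj(f,np.array([573,218.5,56])+R@[a,b,0]).round(1) for b in(-5,5)])
for c in(270,274,278):print(c,list(enumerate(g[182:225,c].tolist(),182)))
E
```

```text
clock: 7.43
ee_pos: [574.6, 216.7, 155.7]
ee_rot: [[-0.367, 0.93, 0.001], [0.93, 0.367, 0.0], [-0.0, 0.001, -1.0]]
contact_force: [0.8, -0.5, -0.9]
opening: 19.9
[574.78934365 216.82162874 155.99393719] rim [276.2 212.7] ctr [276.17631168 217.20657656]
hole edge -5 [array([266.8, 217. ]), array([281.7, 217. ])]
hole edge 5 [array([266.7, 202.6]), array([281.8, 202.6])]
270 [(182, 106), (183, 106), (184, 107), (185, 108), (186, 107), (187, 107), (188, 106), (189, 106), (190, 106), (191, 106), (192, 107), (193, 105), (194, 104), (195, 104), (196, 105), (197, 104), (198, 103), (199, 103), (200, 102), (201, 93), (202, 69), (203, 38), (204, 15), (205, 9), (206, 19), (207, 37), (208, 50), (209, 55), (210, 56), (211, 57), (212, 59), (213, 60), (214, 62), (215, 64), (216, 65), (217, 64), (218, 65), (219, 67), (220, 68), (221, 68), (222, 66), (223, 64), (224, 64)]
274 [(182, 106), (183, 106), (184, 107), (185, 107), (186, 107), (187, 106), (188, 106), (189, 105), (190, 104), (191, 105), (192, 106), (193, 106), (194, 105), (195, 105), (196, 105), (197, 104), (198, 105), (199, 105), (200, 103), (201, 93), (202, 70), (203, 37), (204, 12), (205, 9), (206, 22), (207, 39), (208, 51), (209, 56), (210, 57), (211, 58), (212, 58), (213, 58), (214, 57), (215, 56), (216, 57), (217, 57), (218, 56), (219, 57), (220, 59), (221, 58), (222, 58), (223, 58), (224, 56)]
278 [(182, 106), (183, 106), (184, 106), (185, 105), (186, 106), (187, 106), (188, 106), (189, 106), (190, 107), (191, 107), (192, 107), (193, 106), (194, 105), (195, 104), (196, 104), (197, 105), (198, 105), (199, 104), (200, 101), (201, 91), (202, 67), (203, 37), (204, 16), (205, 12), (206, 21), (207, 37), (208, 50), (209, 55), (210, 56), (211, 57), (212, 58), (213, 59), (214, 60), (215, 63), (216, 64), (217, 64), (218, 65), (219, 64), (220, 64), (221, 63), (222, 62), (223, 62), (224, 62)]
```

View pics/w5.png

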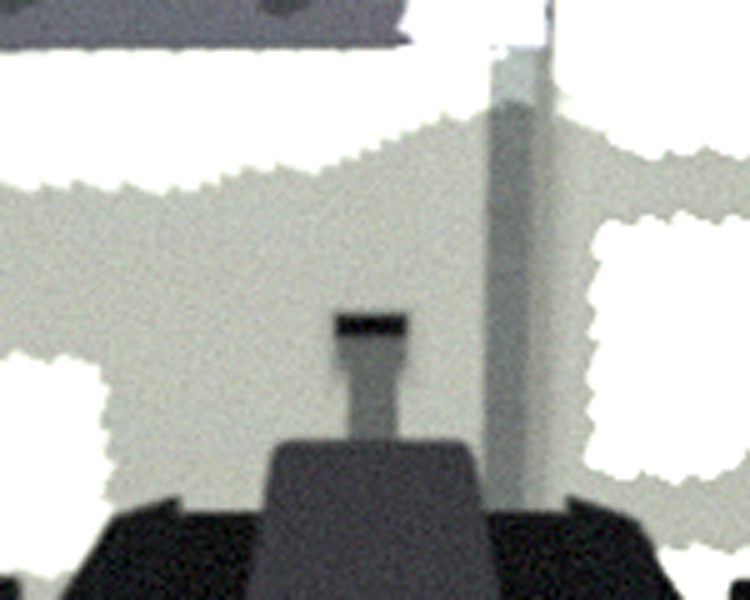

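Pin and hole are laterally aligned (pin column 274.6, hole 274.3), and the tip row should coincide with the hole centre after descending. Entering the hole gently.

```bash
python3 -m inch '[0,0,0,0.4,0, 0,0,0,0.7,0, 0,0,0,1.0,0, 0,0,0,1.2,0, 0,0,0,1.2,0, 0,0,0,1.2,0]'

```

```text
clock: 7.98
ee_pos: [573.7, 216.6, 142.3]
ee_rot: [[-0.367, 0.93, -0.001], [0.93, 0.367, -0.0], [0.0, -0.001, -1.0]]
contact_force: [0.4, 0.4, -0.4]
opening: 19.4
```

```bash
python3 -m inch '[0,0,0,0.2,0, 0,0,0,0.4,0, 0,0,0,0.6,0, 0,0,0,0.6,0, 0,0,0,0.6,0]'; python3 -m inch '[0,0,0,0.2,0, 0,0,0,0.4,0, 0,0,0,0.5,0, 0,0,0,0.5,0, 0,0,0,0.5,0]'

```

```text
clock: 8.4
ee_pos: [573.8, 216.6, 136.4]
ee_rot: [[-0.367, 0.93, -0.001], [0.93, 0.367, -0.0], [0.0, -0.001, -1.0]]
contact_force: [-0.3, -0.8, -0.4]
opening: 19.9
clock: 8.82
ee_pos: [573.9, 216.6, 131.5]
ee_rot: [[-0.367, 0.93, -0.0], [0.93, 0.367, -0.0], [0.0, -0.0, -1.0]]
contact_force: [-0.5, -0.1, -0.6]
opening: 19.5
```

```bash
python3 -m inch '[0,0,0,0.1,0, 0,0,0,0.2,0, 0,0,0,0.2,0, 0,0,0,0.2,0]'|sed -n '1,2p;4p'; python3 -m inch '[0,0,0,0.1,0, 0,0,0,0.2,0, 0,0,0,0.2,0, 0,0,0,0.2,0]'|sed -n '1,2p;4p'

```

```text
clock: 9.15
ee_pos: [573.9, 216.6, 129.6]
contact_force: [0.3, 0.4, -0.2]
clock: 9.48
ee_pos: [573.9, 216.6, 127.6]
contact_force: [0.1, -0.5, -0.1]
```

```bash
for i in 1; do python3 -m inch '[0,0,0,0.1,0, 0,0,0,0.2,0, 0,0,0,0.2,0, 0,0,0,0.2,0]'|sed -n '1,2p;4p'; done;  python3 -m inch '[0,0,0,0.1,0, 0,0,0,0.2,0, 0,0,0,0.2,0, 0,0,0,0.2,0]'|sed -n '1,2p;4p'

```

```text
clock: 9.82
ee_pos: [573.9, 216.6, 125.6]
contact_force: [0.2, 0.2, -0.9]
clock: 10.15
ee_pos: [573.9, 216.6, 123.5]
contact_force: [-0.6, 0.4, -1.2]
```

```bash
python3 -m inch '[0,0,0,0.1,0, 0,0,0,0.2,0, 0,0,0,0.2,0, 0,0,0,0.2,0]'|sed -n '1,2p;4p';  python3 -m inch '[0,0,0,0.1,0, 0,0,0,0.2,0, 0,0,0,0.2,0, 0,0,0,0.2,0]'|sed -n '1,2p;4p'

```

```text
clock: 10.48
ee_pos: [574.2, 216.7, 122.1]
contact_force: [-0.4, -0.3, 2.3]
clock: 10.82
ee_pos: [574.2, 216.7, 119.9]
contact_force: [-0.3, 0.5, 3.0]
```

```bash
python3 -m inch '[0,0,0,0.1,0, 0,0,0,0.15,0, 0,0,0,0.15,0, 0,0,0,0.15,0]'|sed -n '1,2p;4p';  python3 -m inch '[0,0,0,0.05,0, 0,0,0,0.1,0, 0,0,0,0.1,0, 0,0,0,0.1,0, 0,0,0,0.1,0]'|sed -n '1,2p;4p'

```

```text
clock: 11.15
ee_pos: [574.1, 216.7, 118.3]
contact_force: [-1.6, -0.1, 3.1]
clock: 11.57
ee_pos: [574.1, 216.7, 117.3]
contact_force: [-0.4, 0.4, 4.9]
```

```bash
python3 -m inch '[0,0,0,0.05,0, 0,0,0,0.05,0, 0,0,0,0.05,0, 0,0,0,0.05,0]'|sed -n '1,2p;4p';  python3 -m inch '[0,0,0,0.05,0, 0,0,0,0.05,0, 0,0,0,0.05,0, 0,0,0,0.05,0]'|sed -n '1,2p;4p'
python3 - <<'E'
from h import *
goto([574,217,116],22)
E
```

```text
clock: 11.9
ee_pos: [574.1, 216.7, 116.8]
contact_force: [-0.4, -1.2, 3.9]
clock: 12.23
ee_pos: [574.1, 216.7, 116.3]
contact_force: [0.4, -0.3, 3.7]
t 12.23 shift [0.033 0.005 0.03 ] turn -0.008 yaw 21.54 pos [574.08 216.68 116.3 ] q6 -3.2 F [ 0.37 -0.33  3.72] op 19.7 tz [ 2.e-04  1.e-04 -1.e+00]
```

```bash
python3 -m inch '[0,0,0,0.05,0, 0,0,0,0.05,0, 0,0,0,0.05,0, 0,0,0,0.05,0]'|sed -n '1,2p;4p';  python3 -m inch '[0,0,0,0.04,0, 0,0,0,0.04,0, 0,0,0,0.04,0, 0,0,0,0.04,0]'|sed -n '1,2p;4p'

```

```text
clock: 12.57
ee_pos: [574.1, 216.7, 115.8]
contact_force: [-0.3, 0.6, 4.8]
clock: 12.9
ee_pos: [574.1, 216.7, 115.4]
contact_force: [-0.6, 0.0, 5.0]
```

```bash
python3 -m inch '[0,0,0,0.04,0, 0,0,0,0.04,0, 0,0,0,0.04,0, 0,0,0,0.04,0]'|sed -n '1,2p;4p';  python3 -m inch '[0,-0.0,-0.1,0,0, 0,0,-0.2,0,0, 0,0,-0.3,0,0, 0,0,-0.3,0,0, 0,0,-0.3,0,0]'|sed -n '1,2p;4p'

```

```text
clock: 13.23
ee_pos: [574.1, 216.7, 115.3]
contact_force: [-0.4, -0.7, 6.4]
clock: 13.65
ee_pos: [572.5, 216.1, 115.8]
contact_force: [3.6, 1.0, 4.7]
```

```bash
python3 -m inch '[0,0,-0.05,0.02,0, 0,0,-0.1,0.02,0, 0,0,-0.15,0.02,0, 0,0,-0.15,0.02,0, 0,0,-0.15,0.02,0]'|sed -n '1,2p;4p'; python3 -m inch '[0,0,-0.05,0,0, 0,0,-0.1,0,0, 0,0,-0.15,0,0, 0,0,-0.15,0,0, 0,0,-0.15,0,0]'|sed -n '1,2p;4p'

```

```text
clock: 14.07
ee_pos: [571.3, 215.5, 115.5]
contact_force: [4.1, 1.1, 4.7]
clock: 14.48
ee_pos: [569.8, 215.0, 115.5]
contact_force: [4.3, 1.6, 5.4]
```

```bash
python3 -m inch '[0,0,-0.1,0,0, 0,0,-0.2,0,0, 0,0,-0.3,0,0, 0,0,-0.4,0,0, 0,0,-0.5,0,0, 0,0,-0.5,0,0]'|sed -n '1,4p'; python3 -c "
from h import *
f=grab_frame('wrist');pickle.dump(f,open('w6.pkl','wb'))
cv2.imwrite('pics/w6.png',cv2.resize(cv2.convertScaleAbs(f['img'][140:280,170:380,::-1],alpha=1.6),None,fx=3.6,fy=3.6))
goto([570,215,115],21.8)"
```

```text
clock: 14.98
ee_pos: [565.0, 213.1, 115.5]
ee_rot: [[-0.367, 0.93, 0.003], [0.93, 0.367, 0.001], [-0.0, 0.003, -1.0]]
contact_force: [3.4, 1.1, 5.8]
t 15.03 shift [-0.002  0.538  0.052] turn -0.0045 yaw 21.54 pos [564.99 213.04 115.51] q6 -3.2 F [3.75 1.37 6.06] op 19.2 tz [ 0.003  0.001 -1.   ]
```

View pics/w6.png

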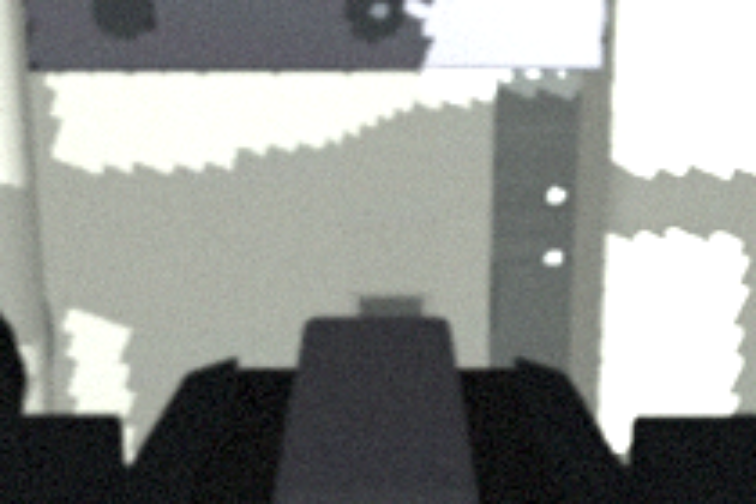

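The slide is moving: the gap to the head block has widened (crop columns 495–575) and the hole is behind the handle at (390,305). Drag is steady at about 4 N, so I keep pushing.

```bash
python3 -m inch '[0,0,-0.1,0,0, 0,0,-0.2,0,0, 0,0,-0.3,0,0, 0,0,-0.4,0,0, 0,0,-0.5,0,0, 0,0,-0.6,0,0, 0,0,-0.7,0,0]'|sed -n '1,2p;4p';python3 -m inch '[0,0,-0.1,0,0, 0,0,-0.2,0,0, 0,0,-0.3,0,0, 0,0,-0.4,0,0, 0,0,-0.5,0,0, 0,0,-0.6,0,0, 0,0,-0.7,0,0]'|sed -n '1,2p;4p'
```

```text
clock: 15.62
ee_pos: [558.7, 210.5, 115.6]
contact_force: [4.0, 1.4, 5.8]
clock: 16.2
ee_pos: [552.2, 208.0, 115.6]
contact_force: [3.6, 2.2, 5.8]
```

```bash
python3 -m inch '[0,0,-0.1,0,0, 0,0,-0.2,0,0, 0,0,-0.3,0,0, 0,0,-0.4,0,0, 0,0,-0.5,0,0, 0,0,-0.6,0,0, 0,0,-0.7,0,0]'|sed -n '1,2p;4p'
```

```text
clock: 16.78
ee_pos: [545.7, 205.4, 115.6]
contact_force: [4.1, 1.7, 4.5]
```

```bash
python3 -m inch '[0,0,-0.1,0,0, 0,0,-0.2,0,0, 0,0,-0.3,0,0, 0,0,-0.4,0,0, 0,0,-0.5,0,0, 0,0,-0.6,0,0, 0,0,-0.7,0,0, 0,0,-0.8,0,0]'|sed -n '1,2p;4p';python3 -m inch '[0,0,-0.05,0,0, 0,0,-0.1,0,0, 0,0,-0.15,0,0, 0,0,-0.2,0,0, 0,0,-0.2,0,0]'|sed -n '1,2p;4p'
```

```text
clock: 17.45
ee_pos: [538.3, 202.5, 115.6]
contact_force: [3.5, 0.9, 6.0]
clock: 17.87
ee_pos: [536.3, 201.7, 115.6]
contact_force: [3.1, 1.4, 5.1]
```

```bash
python3 -m inch '[0,0,-0.05,0,0, 0,0,-0.1,0,0, 0,0,-0.1,0,0]'|sed -n '1,2p;4p';python3 -m inch '[0,0,-0.05,0,0, 0,0,-0.1,0,0, 0,0,-0.1,0,0]'|sed -n '1,2p;4p'
```

```text
clock: 18.12
ee_pos: [535.5, 201.4, 115.6]
contact_force: [3.6, 2.6, 5.9]
clock: 18.37
ee_pos: [534.5, 201.0, 115.6]
contact_force: [4.4, 0.6, 6.0]
```

```bash
python3 -m inch '[0,0,-0.05,0,0, 0,0,-0.1,0,0, 0,0,-0.1,0,0]'|sed -n '1,2p;4p';python3 -m inch '[0,0,-0.05,0,0, 0,0,-0.05,0,0, 0,0,-0.05,0,0]'|sed -n '1,2p;4p'
```

```text
clock: 18.62
ee_pos: [533.9, 200.7, 115.7]
contact_force: [4.3, 2.3, 4.8]
clock: 18.87
ee_pos: [533.7, 200.6, 115.8]
contact_force: [5.3, 1.8, 5.8]
```

```bash
python3 -m inch '[0,0,-0.05,0,0, 0,0,-0.05,0,0, 0,0,-0.05,0,0, 0,0,-0.05,0,0]'|sed -n '1,2p;4p'; python3 - <<'E'
from h import *
d=pickle.load(open('f0.pkl','rb'))
s=grab_frame('top');pickle.dump(s,open('t2.pkl','wb'))
a=[cv2.resize(cv2.convertScaleAbs(i[190:270,185:255,::-1],alpha=1.6),(390,446),interpolation=cv2.INTER_CUBIC) for i in(d['top']['img'],s['img'])]
cv2.imwrite('pics/t2.png',np.hstack(a))
E
```

```text
clock: 19.2
ee_pos: [533.6, 200.5, 116.0]
contact_force: [6.5, 1.6, 6.4]
```

View pics/t2.png

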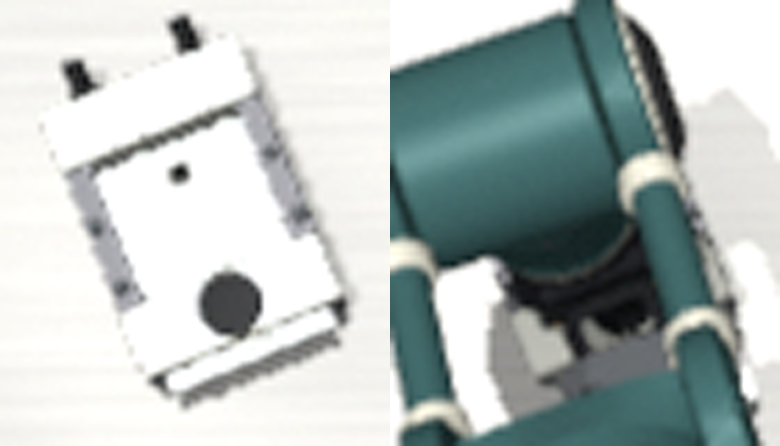

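The top view is blocked by the arm. But the push force rises (to 6.7 N) with no more motion after 43.5 mm of tool travel, about 41.4 mm of slide, so this is the end stop. Next I unload the wall and draw the pin out.

```bash
python3 -m inch '[0,0,0.15,0,0, 0,0,0.3,0,0, 0,0,0.35,0,0, 0,0,0.35,0,0]'|sed -n '1,2p;4p'; python3 -m inch '[0,0,0,-0.3,0, 0,0,0,-0.6,0, 0,0,0,-0.9,0, 0,0,0,-1.2,0, 0,0,0,-1.2,0]'|sed -n '1,2p;4p'
```

```text
clock: 19.58
ee_pos: [534.6, 201.0, 115.5]
contact_force: [-0.6, -0.5, 9.5]
clock: 20.0
ee_pos: [533.9, 200.9, 126.3]
contact_force: [2.3, -0.4, -0.3]
```

```bash
python3 -m inch '[0,0,0.08,0,0, 0,0,0.08,-0.4,0, 0,0,0.08,-0.8,0, 0,0,0.08,-1.2,0, 0,0,0.08,-1.2,0]'|sed -n '1,2p;4p'; python3 -m inch '[0,0,0,-0.5,0, 0,0,0,-1.2,0, 0,0,0,-3,0, 0,0,0,-6,0, 0,0,0,-9,0, 0,0,0,-12,0, 0,0,0,-12,0, 0,0,0,-12,0]'|sed -n '1,2p;4p'
python3 - <<'E'
from h import *
f=grab_frame('wrist');pickle.dump(f,open('w7.pkl','wb'))
cv2.imwrite('pics/w7.png',cv2.convertScaleAbs(f['img'][:,:,::-1],alpha=1.6))
goto([530.4,-203.3,250],-11.6)
E
```

```text
clock: 20.42
ee_pos: [535.0, 201.3, 139.5]
contact_force: [-0.2, 0.3, -0.9]
clock: 21.08
ee_pos: [536.5, 201.8, 262.0]
contact_force: [-0.4, -0.9, -0.8]
t 21.13 shift [-37.461 -15.317   0.949] turn 0.5784 yaw 21.54 pos [535.31 201.38 259.69] q6 -3.4 F [ 0.57  0.01 -0.96] op 19.7 tz [ 1.4e-03  5.0e-04 -1.0e+00]
```

View pics/w7.png

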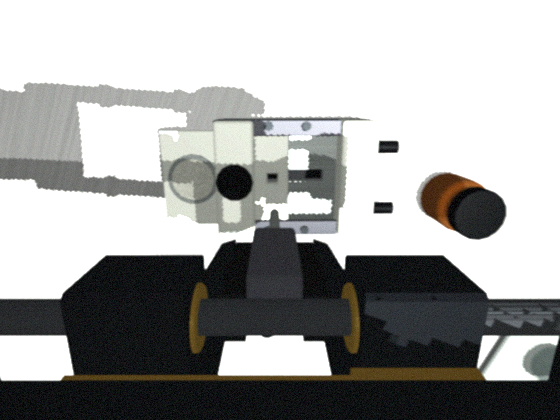

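The slide is out, with its filter clear of the bridge at (191,179), the hole at (272,177) and the pin still gripped. Measuring the travel while carrying the tool back.

```bash
python3 - <<'E'
from h import *
f=pickle.load(open('w7.pkl','rb'))
c,s,_=blob(f,272,177,7,45);H=ray(f,*c,56);c2,s2,_=blob(f,234,182,22,40);P=ray(f,*c2,77);print(c,H.round(1),P.round(1),'from cap',np.hypot(*(H-P)[:2]),'moved',np.hypot(*(H-[571.9,219.6,56])[:2]))
E
python3 -m inch '[0,-4,-1.6,0,0, 0,-8,-3.2,0,0, 0,-11,-4.5,0,0, 0,-15,-6.1,0,0, 0,-18,-7.3,0,0, 0,-19,-7.7,0,0]' >/dev/null
python3 -m inch '[0,-4,-1.6,0,0.1, 0,-8,-3.2,0,0.2, 0,-11,-4.5,0,0.3, 0,-15,-6.1,0,0.4, 0,-18,-7.3,0,0.5, 0,-18.5,-7.6,0,0.578, 0,-18.5,-7.6,0,0.578, 0,-18.5,-7.6,0,0.578]'|head -2
python3 -m inch '[0,0,0,3,0, 0,0,0,5,0, 0,0,0,6.5,0, 0,0,0,6.5,0, 0,0,0,6.5,0, 0,0,0,6.5,0]'|head -2
python3 - <<'E'
from h import *
f=grab_frame('wrist');pickle.dump(f,open('w8.pkl','wb'))
cv2.imwrite('pics/w8.png',cv2.resize(cv2.convertScaleAbs(f['img'][40:270,170:380,::-1],alpha=3),None,fx=2.6,fy=2.6,interpolation=cv2.INTER_CUBIC))
goto([530.4,-203.3,170],-11.6)
E
```

```text
[272.06521739 176.06521739] [533.2 204.6  56. ] [501.6 190.8  77. ] from cap 34.48888124464174 moved 41.4823521139294
clock: 22.3
ee_pos: [529.8, -203.1, 256.9]
clock: 22.8
ee_pos: [531.2, -202.7, 194.4]
t 22.85 shift [-0.036 -0.113  2.508] turn 0.0022 yaw -11.47 pos [ 531.53 -203.16  195.08] q6 -12.0 F [-0.64 -0.26  0.25] op 19.6 tz [ 1.9e-03 -7.0e-04 -1.0e+00]
```

View pics/w8.png

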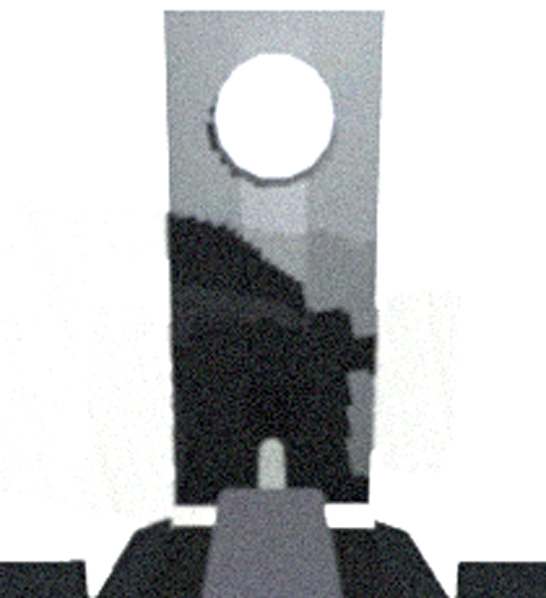

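Vision gives 41.5 mm of slide travel. The tip sits at the same image spot as right after the pick, (274.6,208), so nothing slipped in the grip. Lowering into the stand.

```bash
python3 -m inch '[0,0,-0.07,1.5,0, 0,0,-0.07,3,0, 0,0,-0.07,3.8,0, 0,0,-0.07,4.3,0, 0,0,-0.07,4.7,0, 0,0,-0.07,5,0, 0,0,-0.07,5,0]'|sed -n '1,2p;4p'; python3 -m inch '[0,0,0,0.3,0, 0,0,0,0.6,0, 0,0,0,0.8,0, 0,0,0,0.8,0]'|sed -n '1,2p;4p'
```

```text
clock: 23.43
ee_pos: [530.0, -203.6, 143.7]
contact_force: [0.0, 0.5, -1.0]
clock: 23.77
ee_pos: [529.6, -203.4, 135.3]
contact_force: [0.1, -0.4, -0.2]
```

Tip in the hole, no contact. On down.

```bash
python3 -m inch '[0,0,0,0.7,0, 0,0,0,1.4,0, 0,0,0,2.1,0, 0,0,0,2.8,0, 0,0,0,3.3,0, 0,0,0,3.6,0, 0,0,0,3.6,0]'|sed -n '1,2p;4p'; python3 -m inch '[0,0,0,0.1,0, 0,0,0,0.2,0, 0,0,0,0.25,0, 0,0,0,0.25,0]'|sed -n '1,2p;4p'
```

```text
clock: 24.35
ee_pos: [529.2, -203.2, 98.4]
contact_force: [-0.1, 0.2, -0.4]
clock: 24.68
ee_pos: [530.1, -203.6, 97.4]
contact_force: [0.3, 0.2, -0.6]
```

```bash
python3 -m inch '[0,0,0,0.1,0, 0,0,0,0.1,0, 0,0,0,0.1,0]'|sed -n '1,2p;4p'; python3 -m inch '[0,0,0,0.1,0, 0,0,0,0.1,0, 0,0,0,0.1,0]'|sed -n '1,2p;4p'
```

```text
clock: 24.93
ee_pos: [529.9, -203.5, 96.3]
contact_force: [-0.5, 0.2, -0.4]
clock: 25.18
ee_pos: [530.0, -203.5, 96.3]
contact_force: [-3.3, 1.2, 5.8]
```

Seated at the same height and force as at the pick (96.3 mm, 6 N). Releasing.

```bash
python3 -m inch '[0.45,0,0,0,0, 0.45,0,0,0,0, 0.45,0,0,0,0, 0.45,0,0,0,0, 0.45,0,0,0,0]'|sed -n '1,2p;4,5p'; python3 -m inch '[0.45,0,0,-1,0, 0.45,0,0,-3,0, 0.45,0,0,-6,0, 0.45,0,0,-10,0, 0.45,0,0,-14,0, 0.45,0,0,-14,0, 0.45,0,0,-14,0, 0.45,0,0,-14,0]'|sed -n '1,2p;4,5p'
python3 - <<'E'
from h import *
f=grab_frame('wrist');sc=grab_frame('scene')
g=cv2.convertScaleAbs(f['img'][40:270,170:380,::-1],alpha=3)
a=cv2.resize(g,(390,427));b=cv2.resize(cv2.convertScaleAbs(sc['img'][140:300,190:350,::-1],alpha=1.6),(400,427),interpolation=cv2.INTER_CUBIC)
cv2.imwrite('pics/w9.png',np.hstack([a,b]))
g=cv2.GaussianBlur(cv2.cvtColor(f['img'],cv2.COLOR_RGB2GRAY),(3,3),0)
print(g[208,250:302].tolist());print(list(enumerate(g[165:225,275].tolist(),165)))
O=np.array([530.7,-202,110.]);R=monitor.state()['ee_rot']
print([proj(f,O+R@[a,b,0]).round(1) for a in(-10,10) for b in(-10,10)])
c,s_,_=blob(f,275,91,26,75,False);print('drv',c,ray(f,*c,104))
E
```

```text
clock: 25.6
ee_pos: [529.8, -203.5, 95.0]
contact_force: [-0.3, -0.7, 0.4]
opening: 39.3
clock: 26.27
ee_pos: [529.8, -203.5, 235.7]
contact_force: [-0.3, 0.0, -0.1]
opening: 39.6
[8, 7, 6, 5, 5, 6, 8, 9, 8, 10, 17, 24, 30, 32, 33, 33, 33, 33, 32, 31, 32, 33, 33, 33, 33, 32, 33, 34, 34, 34, 34, 33, 32, 33, 33, 30, 26, 20, 11, 6, 5, 4, 5, 6, 6, 6, 6, 6, 7, 8, 8, 6]
[(165, 7), (166, 7), (167, 7), (168, 6), (169, 6), (170, 6), (171, 5), (172, 9), (173, 18), (174, 25), (175, 28), (176, 28), (177, 28), (178, 28), (179, 28), (180, 27), (181, 26), (182, 25), (183, 26), (184, 28), (185, 30), (186, 30), (187, 31), (188, 33), (189, 33), (190, 34), (191, 33), (192, 33), (193, 33), (194, 35), (195, 35), (196, 33), (197, 32), (198, 33), (199, 33), (200, 33), (201, 33), (202, 33), (203, 34), (204, 33), (205, 32), (206, 32), (207, 32), (208, 32), (209, 31), (210, 28), (211, 21), (212, 13), (213, 8), (214, 9), (215, 29), (216, 83), (217, 141), (218, 169), (219, 174), (220, 175), (221, 175), (222, 174), (223, 175), (224, 176)]
[array([262.9, 212.6]), array([289.8, 212.5]), array([262.7, 186.4]), array([290.1, 186.3])]
drv [275.66696429  85.90714286] [ 546.16400505 -123.650266    104.        ]
```

```bash
python3 -m inch '[0.45,0,0,0,0, 0.45,0,0,0,0, 0.45,0,0,0,0]'|head -2; python3 -c "
from cell import job
print(job.finish_job())"
```

```text
clock: 26.62
ee_pos: [529.3, -203.2, 233.8]
the job is handed in; nothing more can be done
None
```

I carried out every step of the task and handed the job in at 26.6 s of the 72 s allowed. No verdict is reported, so the results below are from my own checks.

- **Button:** I felt the button with the tip about 31 mm above the table and pressed it about 6.5 mm to its bottom.
- **Slide:** I pushed it at a steady 4 N or so until the force rose to about 6.7 N with no more motion, which I took as the end stop. The wrist camera then showed it 41.5 mm out.
- **Tool:** It went back into its hole and seated at the same height and force as at the pick (96.3 mm, 6 N). After release, the camera placed the handle within about 1.5 mm of where it started.
- **Driver:** It read about 0.4 mm from its earlier measurement, within measurement error.

**Forces:** The highest vertical force I read was 9.5 N (about 10 N on the pin after correcting for the sensor offset), below the 15 N limit. It came briefly when I eased off the sideways push.

**Not checked:**
- The top view at the end stop was blocked by the arm, so that check rests on force and the wrist camera.
- The final picture was refused by the 12-picture limit, so the last checks are from pixel measurements only.
- The beaker, jar, bottle, caps and wrench were not measured again afterwards.

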